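# Wedge a rocking burette stand

## Task

The burette stand rocks because one of its four feet, the corner foot nearest the wooden wedge, has lost its rubber pad and is too short. Push the wedge along the bench with the fingertips, thin end first, under that short foot until the stand has come up level and no longer rocks, then leave it. Only push the wedge: do not pick it up, do not touch the stand, and leave everything else where it is.

Things in the scene. Friction and masses are not known exactly. Their poses are not given: they have to be found in the camera images.
- wedge: Loose plain wooden wedge 100 mm long, 50 mm wide, 60 g, lying on its flat underside. Origin: centre of the underside, on the bench; +x points from the upright, 20 mm high back face (x = -50 mm) to the thin tip (x = +50 mm, 1.5 mm high), the top being a straight slope; sides upright at y = -25 and +25 mm. Centre of mass about 15 mm behind the origin. Friction about 0.6 on bench and fingers.
- wedge_tip (a point): Middle of the wedge's thin edge, on its underside. At the start 20 to 75 mm short of the stud as measured along the stand's x, the wedge up to 45 mm out of line with the stud sideways and up to 0.35 rad askew, on the robot's side of the stand.
- burette_stand: Stand with a blue cast base 240 (x) by 170 mm (y), underside 26 and top 46 mm above the bench when level; 1.8 kg. Origin on the bench under its middle; +x along the long side, away from the robot, y to the left, z up; these axes do not tilt. It rests on feet at (-100,-65) and (100,65) mm, which never slide, and rocks about the line through them. Short foot at (-100,65), the near left corner.
- rod (a point): Foot of the stand's 13 mm upright rod, at (45,58) mm in the stand's axes, 46 mm above the bench. The rod is 0.50 m tall and carries at 0.36 m a white clamp with two glass burettes, 75 mm to either side (y) of the rod, reaching from 0.13 to 0.50 m height.
- stud (a point): Lowest point of the short foot: a bare steel stud, round end of 18 mm radius, resting on the bench at the start, 8 mm above it when level. The wedge's tip slides under it; simplest is along the stand's +x. It may bear anywhere on the wedge's width. The stand is level when the wedge's tip is about 35 mm past the stud's centre; there the wedge jams.
- rock (a joint): Lean of the stand onto its short foot, rad: about 0.073 at the start, 0 when level, where the opposite foot lands on the bench as a hard stop and the push needed rises sharply. A brief push of up to 17 N gets the tip under the stud, then 2 to 10 N lifts it; friction holds the wedge when it is let go.
- weighing_jar: Bystander: small glass jar, 44 mm across, 50 mm high, left of the wedge. Origin at the centre of its underside (so for all bystanders).
- spacer_block: Bystander: flat wooden block 70 x 30 x 16 mm without taper, left of the stand.
- beaker: Bystander: open glass beaker, 62 mm across, 72 mm high, right of the wedge.
- reagent_bottle: Bystander: amber bottle, 70 mm across, 160 mm high, far left.
- mortar: Bystander: white ceramic bowl, 100 mm across, 55 mm high, far right.
- spatula: Bystander: lab spatula 190 mm long, lying on the right.
- squat_jar: Bystander: white plastic jar, 72 mm across, 85 mm high, far right.
Mind the look-alikes: they are no part of the job. What is shaped like the wedge but red or yellow is not meant.

How it is judged:
At the end, for the whole second after the job is handed in: The stand is level to within 0.014 rad (1.5 mm at the short foot) and at rest, its short foot bearing (over 0.5 N) on the wedge, which lies flat and still on the bench (value of joint rock between -0.014 and 0.014 rad and contact force between wedge and burette_stand above 0.5 N and horizontal distance between wedge and stud below 0.05 m and angle between wedge's own z axis and vertical below 0.06 rad and height (world z) of wedge below 0.006 m and linear speed of wedge below 0.01 m/s and velocity of joint rock between -0.02 and 0.02 rad/s); the robot touches nothing.
It fails at once if the wedge is lifted or tipped up off the bench (origin more than 12 mm up or tilted more than 0.3 rad) (height (world z) of wedge above 0.012 m or angle between wedge's own z axis and vertical above 0.3 rad).
It fails at once if the robot touches the stand with more than 2 N (contact force between any of the fingers, the arm and burette_stand above 2 N).
It fails at once if another thing on the bench is moved by more than 20 mm (distance of any of weighing_jar, spacer_block, beaker, reagent_bottle, mortar, spatula, squat_jar from where it was at the start of the episode above 0.02 m).
It also fails if it takes over 54 s, if anything falls off the work surface, if the arm or the gripper's body presses on something with over 40 N, if the wrist force passes 120 N, or if a joint passes its speed limit or range.

## Robot

A 6-joint arm with a two-finger parallel gripper is mounted at the origin on the work surface. World frame = base frame: x ahead of the robot, y to its left, z up, the work surface at z = 0. Lengths are in m, angles in rad, forces in N, time in s.
With the tool pointing down it reaches from about 0.35 to 0.85 m from the base axis. Payload 8.1 kg.
Tool frame: the origin (TCP) lies midway between the tips of the shut fingers; the grasp point (between the pads) lies 19 mm behind it (manip.pinch_z is the z of the grasp point in the tool frame, in m); z points along the fingers, y is the line along which they close (so a half turn about z gives the same grasp; the last joint's range is limited). The gripper opens to 85 mm and grips with 20 to 120 N. Pads are 22 mm wide; open, the fingers measure 114 mm over their backs; the gripper's body (76 mm by 85 mm) begins 54 mm behind the grasp point. The pads swing forward as they close: fully open they stand 13 mm farther back than shut.
Start: joints at [1.207, 0.13, 1.488, -0, 1.523, -0.085], TCP at [0.165, 0.577, 0.197] pointing down, gripper open.
Joint ranges: [-2.96, 2.96], [-0.89, 2.26], [0.02, 2.5], [-1.34, 4.48], [0, 2.73], [-2.66, 2.66]. Speed limits (rad/s): [2.39, 2.39, 2.79, 3.14, 3.14, 3.14].

## Interface

Orientations are given as a rotation vector (axis times angle).
In Python, from station import manip gives the robot as it stands. The module is installed in compiled form; this text tells all that it offers.
- The arm moves only by the tool move_arm, never from a script. Its argument "plan" is a list that holds one entry, the list of rows, each a list of 7 numbers: the shift along the world's x, y, z in mm, then the turn, a rotation vector about the world's x, y, z in rad, then the finger opening in mm, from 0 to 85.4. In form: [[[tx, ty, tz, wx, wy, wz, jaw], ...]]. A call has 1 to 10 rows; each row shifts and turns the commanded pose from where the row before left it; what a row does not reach is not made up. A row lasts 1/10 s, in which the tool goes at most 50 mm and 8.59 degrees, less where a joint would pass 70% of its speed; a pose out of reach is approached as far as the arm can. A call with a gripper value outside its range is refused whole. The fingers move at their own pace and stop on an object; "squeeze" is the grip in N (left out, the last holds). Time passes only in rows, so rows that do not move let the fingers close. It gives the time, the measured TCP pose, the force, the opening and the grip force at its end, in the units of the state.
- manip.get_obs(): the state, without advancing time (a new reading comes with each control period).
- manip.capture(name): name is "scene" or "top"; returns a dict with "img" (420x560x3 uint8, red, green, blue), "depth" (420x560 float32, m along the optical axis (not along the pixel's ray), 0 where there is no reading), "vertical_fov" (degrees; the focal length in pixels is half the picture's height over the tangent of half this angle, whatever the lens; pixels are square), "cx", "cy" (the principal point, pixels), "R" (3x3) and "t" (3): a world point X has camera coordinates R X + t. Camera axes: x right, y down, z forward; pixel columns grow to the right and rows downward; lengths in m; the calibration is good to about 2 mm. A picture is of the moment at which its call begins.
- manip.sign_off(): hands the job in; it is judged then, once.
The state is a dict: "time_s": time; "qpos": joint angles; "dq": joint speeds; "tau": joint torques, N m; "position": TCP position; "ee_rot": TCP orientation; "contact_force": force on the tool from outside, world axes, zero at the start; "wrist_torque": the same for the moment, N m; "width": finger opening in m; "grasp_force": force on a finger pad.
Only numpy, scipy, OpenCV 4.12 (cv2) and the standard library are available. Lean on these libraries where they do the work, as an engineer would, in place of code of your own. Each camera call takes 0.05 s, during which the arm holds its last target. There are 200 camera calls.

## Working session

There is one attempt and no reset: what is moved stays moved. The work goes in short steps, Python scripts to look and compute and a tool call to move; the robot and the scene stay as the last step left them, time stands still between calls to the robot, and variables do not carry over. Pictures are saved under pics/ and viewed, at most 10 in all, crops included, and the job is handed in when it is done.

Besides the shell and the picture viewer there is one more tool, called after ">>>" by a JSON object that holds its "op" and its "data". move_arm: Moves the arm, as the interface text tells. Its arguments: {"type":"object","properties":{"plan":{"type":"array","items":{"type":"array","items":{"type":"array","items":{"type":"number"}}}},"squeeze":{"type":"number"}},"required":["plan"]}

```bash
mkdir -p pics; cat > h.py <<'E'
import numpy as np, cv2
from station import manip
def cap(n):
    c=manip.capture(n); c['f']=c['img'].shape[0]/2/np.tan(np.radians(c['vertical_fov']/2))
    d=c['depth']; v,u=np.mgrid[:d.shape[0],:d.shape[1]]
    P=np.stack([(u-c['cx'])/c['f']*d,(v-c['cy'])/c['f']*d,d],-1)
    c['W']=(P-c['t'])@c['R']; c['W'][d==0]=np.nan
    return c
def save(c,p,roi=None,s=1):
    im=c['img'][...,::-1]
    if roi: im=im[roi[1]:roi[3],roi[0]:roi[2]]
    cv2.imwrite(p,cv2.resize(im,None,fx=s,fy=s,interpolation=cv2.INTER_CUBIC))
E
python3 - <<'E'
from h import *
a=cap('scene');b=cap('top')
im=np.vstack([a['img'],b['img']])
save(a,'pics/s1.png');save(b,'pics/t1.png',None,1.4)
for c in (a,b): print(c['vertical_fov'],c['cx'],c['cy'],(-c['R'].T@c['t']).round(3),c['R'][2].round(2))
o=manip.get_obs();print({k:np.round(v,3) for k,v in o.items()},manip.pinch_z)
E
```

```text
48.42752200647186 281.3504356703332 213.7671106647191 [ 1.243 -0.044  1.129] [-0.52  0.06 -0.85]
45.26627079023722 288.0750174694014 210.57010617885263 [0.383 0.002 1.625] [ 0.12  0.01 -0.99]
{'time_s': np.float64(0.1), 'qpos': array([ 1.207,  0.131,  1.489,  0.   ,  1.523, -0.085]), 'dq': array([ 0.002, -0.005, -0.002, -0.001,  0.   ,  0.001]), 'tau': array([ 1.0000e-03, -5.7095e+01, -5.0194e+01, -0.0000e+00,  8.0000e-03,
        0.0000e+00]), 'position': array([0.165, 0.576, 0.196]), 'ee_rot': array([-4.370e-01, -3.111e+00,  3.000e-03]), 'contact_force': array([ 0.396,  0.328, -0.103]), 'wrist_torque': array([-0.02 , -0.012,  0.011]), 'grasp_force': np.float64(0.0), 'width': np.float64(0.085)} -0.0187
```

View pics/s1.png

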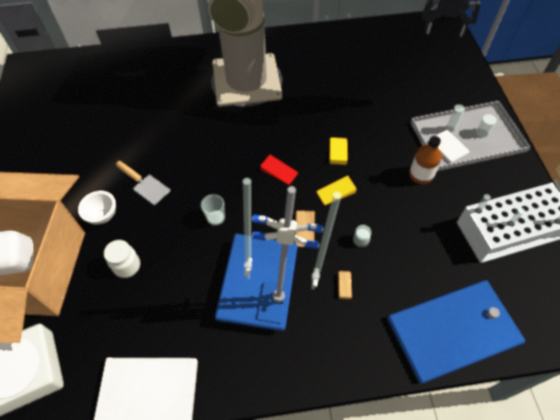

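View pics/t1.png

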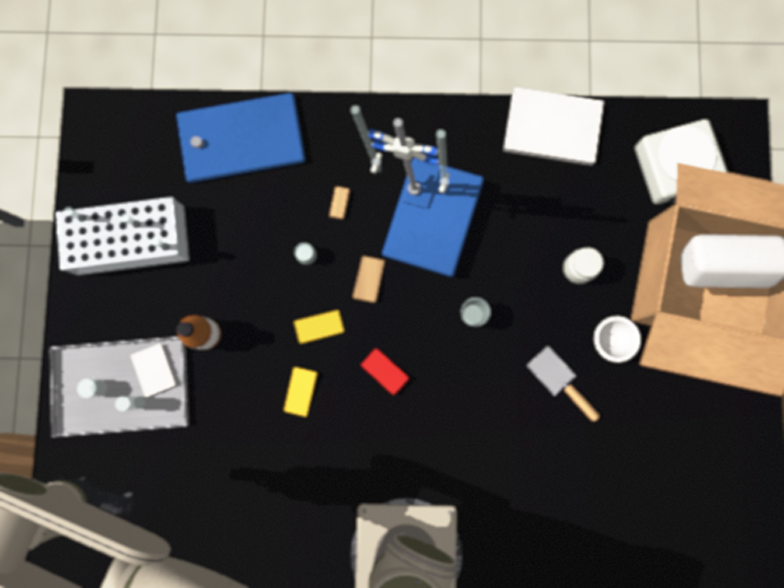

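Top picture (1.4x), candidates for the wedge:
- Wooden piece at (368,279), in front of the near left corner of the blue base at (385,253).
- Wooden spacer at (340,202), left of the stand.
- Red piece at (384,371), and yellow pieces at (319,326) and (300,391), all look-alikes.

The first fits the description. I'll check it in a crop and measure it.

```bash
python3 - <<'E'
from h import *
b=cap('top'); save(b,'pics/t2.png',(200,90,360,230),5)
a=cap('scene')
for n,c in(('top',b),('scene',a)):
    hsv=cv2.cvtColor(c['img'],cv2.COLOR_RGB2HSV);W=c['W']
    reg=(abs(W[...,0]-.6)<.35)&(abs(W[...,1])<.4)
    for nm,lo,hi in(('wood',(8,60,90),(20,190,255)),('blue',(100,120,60),(125,255,255))):
        m=(cv2.inRange(hsv,lo,hi)>0)&reg&(W[...,2]<.08)
        k,l,s,ce=cv2.connectedComponentsWithStats(m.astype(np.uint8))
        for i in range(1,k):
            if s[i,4]<60: continue
            p=W[l==i]; p=p[~np.isnan(p[:,0])]
            r=cv2.minAreaRect((p[:,:2]*1000).astype(np.float32))
            print(n,nm,ce[i].round(),s[i,4],'z',np.percentile(p[:,2]*1000,[2,50,98]).round(1),'c',np.round(r[0],1),'sz',np.round(r[1],1),'a',round(r[2],1),cv2.boxPoints(r).round().tolist())
            A=np.c_[p[:,:2],np.ones(len(p))];g=np.linalg.lstsq(A,p[:,2],rcond=None)[0]
            print('  slope',g.round(3),'deg',np.degrees(np.arctan2(-g[1],-g[0])).round(1))
E
```

```text
top wood [242. 144.] 262 z [-3.2 15.2 24.5] c [798.4 171.8] sz [38.7 79.2] a 80.5 [[756.0, 159.0], [834.0, 146.0], [841.0, 184.0], [763.0, 198.0]]
  slope [-0.068 -0.286  0.116] deg 76.6
top wood [263. 199.] 551 z [-4.2  9.7 23.7] c [618.6  97.6] sz [ 57.5 105.4] a 78.7 [[561.0, 80.0], [665.0, 59.0], [676.0, 115.0], [573.0, 136.0]]
  slope [-0.153 -0.035  0.107] deg 12.8
top wood [411. 284.] 138 z [-3.1 15.8 23.9] c [ 352.6 -384.3] sz [70.9 24.7] a 42.4 [[318.0, -399.0], [335.0, -417.0], [387.0, -369.0], [370.0, -351.0]]
  slope [ 0.192 -0.227 -0.141] deg 130.3
top blue [193. 109.] 971 z [ 9.1 22.2 29.9] c [917.6 333.4] sz [ 81.9 148.5] a 11.1 [[863.0, 398.0], [892.0, 253.0], [972.0, 268.0], [944.0, 414.0]]
  slope [ 0.051  0.008 -0.027] deg -170.6
top blue [309. 157.] 3804 z [ 0.2 47.1 59.4] c [770.6 -48.3] sz [181.3 259.8] a 73.5 [[620.0, -98.0], [869.0, -172.0], [921.0, 2.0], [672.0, 76.0]]
  slope [ 0.033 -0.087  0.016] deg 110.7
scene wood [132. 173.] 144 z [-2.3 16.2 23.5] c [ 347.6 -381.5] sz [79.  27.3] a 43.8 [[310.0, -399.0], [329.0, -419.0], [386.0, -364.0], [367.0, -344.0
[... 292 characters left out ...]
6] sz [52.4 25.7] a 79.9 [[620.0, 71.0], [645.0, 67.0], [654.0, 118.0], [629.0, 123.0]]
  slope [-0.107 -0.024  0.078] deg 12.7
scene wood [345. 284.] 375 z [-1.8 15.8 21.2] c [793.6 173.3] sz [36.  79.3] a 79.7 [[751.0, 163.0], [829.0, 149.0], [836.0, 184.0], [758.0, 198.0]]
  slope [-0.006 -0.071  0.032] deg 84.8
scene blue [256. 285.] 5303 z [ 2.3 48.5 57.5] c [748.3 -48.3] sz [182.  266.4] a 73.2 [[594.0, -97.0], [849.0, -174.0], [902.0, 0.0], [647.0, 77.0]]
  slope [ 0.034 -0.063  0.017] deg 118.3
scene blue [420. 318.] 1624 z [ 7.3 22.4 26.6] c [907.5 328.9] sz [ 86.7 143.9] a 1.8 [[862.0, 399.0], [866.0, 256.0], [953.0, 258.0], [949.0, 402.0]]
  slope [ 0.042  0.013 -0.021] deg -162.2
```

View pics/t2.png

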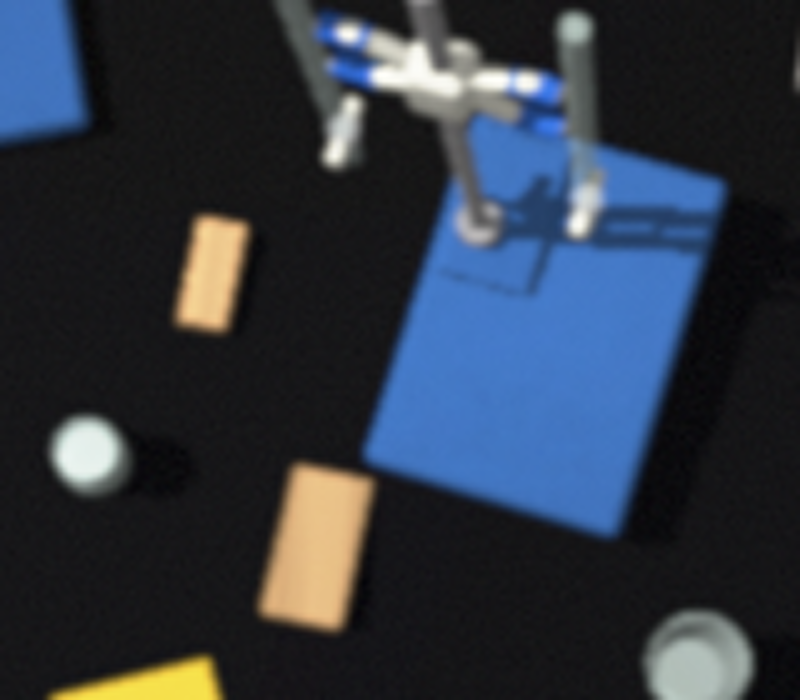

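The crop shows the plain wooden wedge with corners at about (297,462), (375,480), (342,632) and (260,612) in 5x crop pixels. The base's near left corner is at (365,458). Depth falls towards the stand, so the thin end leads. Next I get metric corners by intersecting rays with planes.

```bash
cat >> h.py <<'E'
def ray(c,u,v,z):
    d=np.array([(u-c['cx'])/c['f'],(v-c['cy'])/c['f'],1])@c['R']; o=-c['R'].T@c['t']
    return (o+d*(z-o[2])/d[2])[:2]*1000
def fit(loc,meas):
    L=np.array(loc,float);M=np.array(meas,float);lc,mc=L.mean(0),M.mean(0)
    H=((L-lc).T@(M-mc));th=np.arctan2(H[0,1]-H[1,0],H[0,0]+H[1,1])
    R=np.array([[np.cos(th),-np.sin(th)],[np.sin(th),np.cos(th)]])
    t=mc-R@lc; return t,th,R,(M-(L@R.T+t)).round(1)
E
python3 - <<'E'
from h import *
b=cap('top')
g=lambda u,v,z:ray(b,200+(u+.5)/5-.5,90+(v+.5)/5-.5,z)
wm=[g(297,462,.0015),g(375,480,.0015),g(342,632,.000),g(260,612,.000)]
t,th,R,r=fit([(50,25),(50,-25),(-50,-25),(-50,25)],wm)
print('wedge',t,th,r.tolist()); tip=t+R@[50,0]
sm=[g(363,460,.036),g(615,538,.0464),g(726,183,.056)]
ts,ths,Rs,r=fit([(-120,85),(-120,-85),(120,-85)],sm)
print('stand',ts,ths,r.tolist()); st=ts+Rs@[-100,65]; print('stud',st,'tip',tip,'tip in stand rel stud',Rs.T@(tip-st),'rel yaw',th-ths)
print('back mid',t+R@[-50,0])
print('rod',g(480,225,.046), ts+Rs@[45,58])
for n,u,v in(('jar',90,455),('beaker',690,660)):print(n,g(u,v,.04))
E
```

```text
wedge [618.32747788  96.53052296] -0.205498486420896 [[1.3, 1.2], [0.4, -1.2], [-1.8, -2.3], [0.1, 2.4]]
stand [759.68473308 -46.96641375] -0.28918385628797183 [[0.6, -1.3], [-0.1, 0.5], [-0.5, 0.9]]
stud [682.37309388  43.85159351] tip [667.27544725  86.3277638 ] tip in stand rel stud [-26.58367831  36.40703261] rel yaw 0.08368536986707584
back mid [569.37950851 106.73328212]
rod [822.41125234  -4.82838629] [819.35605892  -4.20740449]
jar [668.91921437 241.80054927]
beaker [ 544.24311282 -142.32031806]
```

Stud at (682,44). The wedge tip is 27 mm short of it and 36 mm to the left, and the yaw is off by 0.084 rad. The geometry checks out (rod residual 3 mm, side lengths within about 3 mm). The tool's closing line is already along the stand's y.

The plan has two pushes:
1. Push the wedge's left side through its centre of mass along the stand's -y, with the fingers shut.
2. Push the back face along the stand's +x.

>>> {"op": "move_arm", "data": {"plan": [[[35, -32, 0, 0, 0, 0, 0], [35, -32, 0, 0, 0, 0, 0], [35, -32, 0, 0, 0, 0, 0], [35, -32, 0, 0, 0, 0, 0], [35, -32, 0, 0, 0, 0, 0], [35, -32, 0, 0, 0, 0, 0], [35, -32, 0, 0, 0, 0, 0], [35, -32, 0, 0, 0, 0, 0], [35, -32, 0, 0, 0, 0, 0], [35, -32, 0, 0, 0, 0, 0]]], "squeeze": 30}}

```text
time_s: 1.25
position: [0.5163, 0.2553, 0.197]
ee_rot: [0.437, 3.111, 0.0]
contact_force: [0.7, 0.9, 0.6]
width: -0.0002
grasp_force: 0.0
```

>>> {"op": "move_arm", "data": {"plan": [[[35, -30, 0, 0, 0, 0, 0], [35, -30, 0, 0, 0, 0, 0], [35, -30, 0, 0, 0, 0, 0], [0, 0, -35, 0, 0, 0, 0], [0, 0, -35, 0, 0, 0, 0], [0, 0, -35, 0, 0, 0, 0], [0, 0, -30, 0, 0, 0, 0], [0, 0, -20, 0, 0, 0, 0], [0, 0, 0, 0, 0, 0, 0], [0, 0, 0, 0, 0, 0, 0]]]}}

```text
time_s: 2.25
position: [0.62, 0.1668, 0.042]
ee_rot: [-0.436, -3.11, 0.0]
contact_force: [-0.1, -0.5, -0.0]
width: -0.0002
grasp_force: 0.0
```

>>> {"op": "move_arm", "data": {"plan": [[[0, 0, -20, 0, 0, 0, 0], [0, 0, -16, 0, 0, 0, 0], [-2, -6, 0, 0, 0, 0, 0], [-2, -6, 0, 0, 0, 0, 0], [-2, -6, 0, 0, 0, 0, 0], [-1, -4, 0, 0, 0, 0, 0], [-1, -4, 0, 0, 0, 0, 0], [-1, -4, 0, 0, 0, 0, 0], [-1, -4, 0, 0, 0, 0, 0], [0, 0, 0, 0, 0, 0, 0]]]}}

```text
time_s: 3.25
position: [0.61, 0.1323, 0.0059]
ee_rot: [0.437, 3.111, -0.0]
contact_force: [0.5, 0.3, 0.7]
width: -0.0
grasp_force: 0.0
```

```bash
python3 - <<'E'
from h import *
b=cap('top'); a=cap('scene')
A=cv2.resize(a['img'][170:310,210:390],None,fx=3,fy=3,interpolation=2);B=cv2.resize(b['img'][110:250,200:300],None,fx=2.4,fy=3,interpolation=2)
cv2.imwrite('pics/c3.png',np.hstack([A,B])[...,::-1]); print(A.shape,B.shape)
E
```

```text
(420, 540, 3) (420, 240, 3)
```

View pics/c3.png

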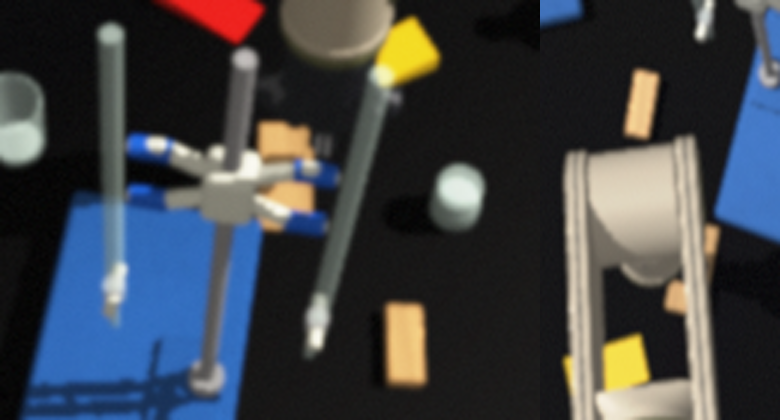

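The scene crop shows the shut fingers at about (322,145), a few mm left of the wedge's left side at (313,180), with no contact yet. I'll push on about 33 mm, then back off and look.

>>> {"op": "move_arm", "data": {"plan": [[[-1, -3.5, 0, 0, 0, 0, 0], [-1, -3.5, 0, 0, 0, 0, 0], [-1, -3.5, 0, 0, 0, 0, 0], [-1, -3.5, 0, 0, 0, 0, 0], [-1, -3.5, 0, 0, 0, 0, 0], [-1, -3.5, 0, 0, 0, 0, 0], [-1, -3.5, 0, 0, 0, 0, 0], [-1, -3.5, 0, 0, 0, 0, 0], [-1, -3.5, 0, 0, 0, 0, 0], [0, 0, 0, 0, 0, 0, 0]]]}}

```text
time_s: 4.35
position: [0.601, 0.1009, 0.0059]
ee_rot: [-0.437, -3.111, 0.0]
contact_force: [0.4, -0.4, -0.4]
width: -0.0003
grasp_force: 0.0
```

>>> {"op": "move_arm", "data": {"plan": [[[2, 8, 0, 0, 0, 0, 0], [2, 8, 0, 0, 0, 0, 0], [0, 0, 30, 0, 0, 0, 0], [0, 0, 30, 0, 0, 0, 0], [-25, 30, 20, 0, 0, 0, 0], [-30, 30, 0, 0, 0, 0, 0], [-30, 30, 0, 0, 0, 0, 0], [-30, 30, 0, 0, 0, 0, 0], [-30, 20, 0, 0, 0, 0, 0], [0, 0, 0, 0, 0, 0, 0]]]}}

```text
time_s: 5.35
position: [0.4566, 0.2606, 0.0857]
ee_rot: [-0.429, -3.11, -0.001]
contact_force: [0.5, -0.4, -0.2]
width: -0.0005
grasp_force: 0.0
```

```bash
python3 - <<'E'
from h import *
b=cap('top'); save(b,'pics/t4.png',(200,90,360,230),5)
E
```

```text
(no output)
```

View pics/t4.png

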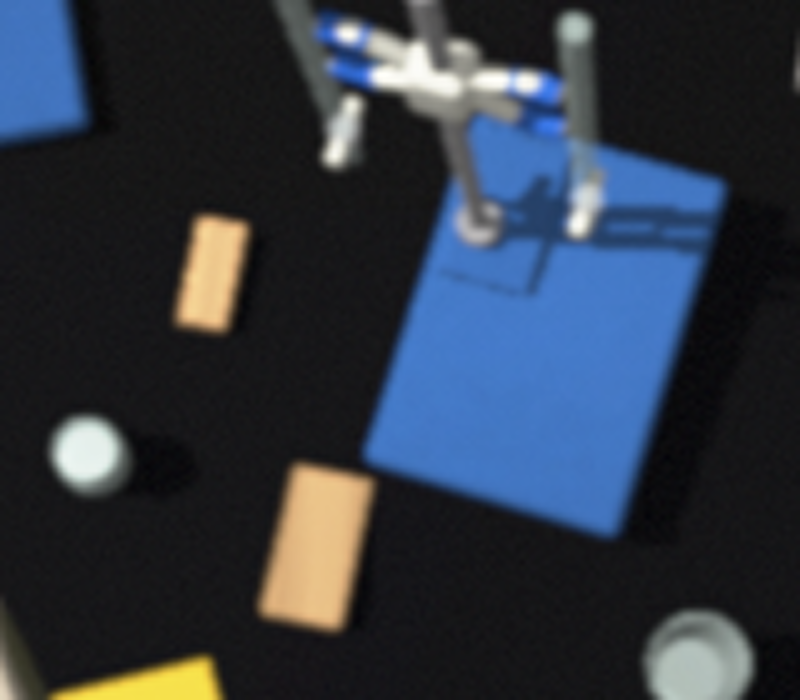

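The wedge has not moved at all (corners still at (297,462), (375,480)), although the TCP went to (601,101). I need to check the camera and robot frames against each other.

```bash
python3 - <<'E'
from h import *
o=manip.get_obs();print(o['time_s'],o['position'],o['qpos'].round(3))
for n in('scene','top'):
    c=cap(n)
    for z in(0,.06):
        q=c['R']@(o['position']+[0,0,z])+c['t']; print(n,z,(q[:2]/q[2]*c['f']+[c['cx'],c['cy']]).round(1))
    q=c['R']@np.array([.610,.1323,.006])+c['t'];p=(q[:2]/q[2]*c['f']+[c['cx'],c['cy']]);print('c3 tip',p, (p-[210,170])*3)
    if n=='scene': save(c,'pics/s5.png',(200,90,440,270),3.3)
E
```

```text
5.4 [0.45851037 0.25946338 0.08603856] [ 0.417  0.015  1.817  0.     1.31  -0.879]
scene 0 [352.4 158.7]
scene 0.06 [355.  144.9]
c3 tip [316.28069365 224.85351398] [318.84208096 164.56054193]
top 0 [207.2 245.6]
top 0.06 [203.8 244.6]
c3 tip [252.14515806 200.95928129] [126.43547419  92.87784386]
```

View pics/s5.png

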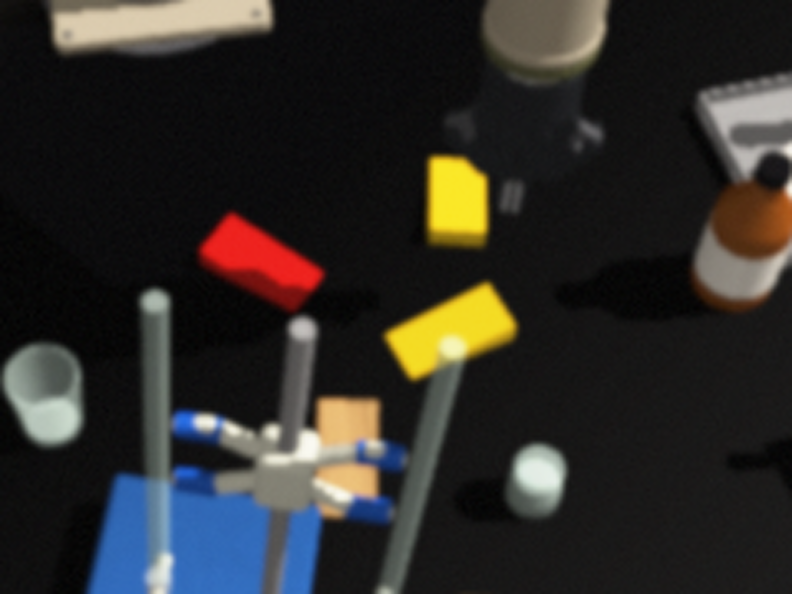

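The finger tips appear at crop (512,212), about 5 px above where the TCP projects. That would put them 15-20 mm higher than reported, so they may have passed over the wedge. I check with depth.

```bash
python3 - <<'E'
from h import *
o=manip.get_obs();p=o['position'];print(p.round(4),o['ee_rot'].round(3),o['width'])
c=cap('scene');W=c['W']
d=np.linalg.norm(W[...,:2]-p[:2],axis=-1)
m=(d<.06)&(W[...,2]>.03)&(W[...,2]<.25)
print(m.sum())
for lo in np.arange(.03,.2,.01):
    k=m&(W[...,2]>=lo)&(W[...,2]<lo+.01)
    if k.sum(): q=W[k]-p; print(round(lo,2),k.sum(),'mean',(q.mean(0)*1000).round(),'min',(q.min(0)*1000).round(),'max',(q.max(0)*1000).round(), 'rows',np.where(k)[0].min(),np.where(k)[0].max())
b=c['depth'][140:170:2,346:366:2]; print(np.round(c['W'][140:172:2,346:366:2,2]*1000).astype(int))
E
```

```text
[0.4605 0.258  0.0862] [0.434 3.111 0.   ] -0.00011505666544535434
803
0.12 9 mean [10. -1. 42.] min [ 7. -7. 40.] max [12.  9. 44.] rows 152 153
0.13 23 mean [ 9. -2. 50.] min [  2. -13.  45.] max [14. 11. 53.] rows 148 152
0.14 20 mean [ 8. -2. 57.] min [  0. -13.  54.] max [14. 11. 62.] rows 147 150
0.15 32 mean [ 7. -2. 69.] min [ -9. -15.  65.] max [14. 16. 74.] rows 140 148
0.16 43 mean [ 8. -2. 80.] min [ -8. -32.  74.] max [20. 27. 84.] rows 138 145
0.17 110 mean [ 4. -1. 89.] min [-19. -39.  84.] max [23. 36. 94.] rows 133 144
0.18 68 mean [ 8. -1. 99.] min [-18. -47.  94.] max [ 26.  42. 104.] rows 132 142
0.19 94 mean [  9.  -3. 108.] min [-18. -57. 104.] max [ 26.  50. 114.] rows 130 140
[[180 174 176 187 190 158 190 189 191 178]
 [171 173 166 174 175 160 173 174 171 176]
 [  6  -1 158 167 168 162 169 167 160 171]
 [  7   1 152 152 153 156 153 151  -4  -2]
 [ 12   3 144 141 151 147 144  -1  -2   2]
 [ 13  -1 135 138 144 142 135  -3   2   0]
 [ 12  -1   2 128 133 135 129   1   2   3]
 [ 15   0   0  -2   0   4  -2   4   0  -1]
 [ 18   0   0  -1   1  -4  -5  -5   5   1]
 [ 18   0   3   1   0   1   2  -1  -4  -3]
 [ 20   2   1   3   1  -1   3   2  -1  -1]
 [  8   4   4  -1   2   1   1   2  -2  -1]
 [  3   3   2   2   2   1  -1  -2   0  -3]
 [  2   4  -1   2   2  -1   3  -2   3  -3]
 [ -4  -6   3   4  -2  -4   0   2   1  -2]
 [ -1   2  -6   5  -2  -2   0   5   2  -1]]
```

In the depth image the lowest finger points are at z≈0.125, while the reported TCP is at 0.086. So the real tips are about 38 mm above the reported TCP, and the push passed over the wedge. x and y agree. I go back to the free spot left of the wedge and feel for the bench in small steps.

>>> {"op": "move_arm", "data": {"plan": [[[30, -18, 0, 0, 0, 0, 0], [30, -18, 0, 0, 0, 0, 0], [30, -18, 0, 0, 0, 0, 0], [30, -18, 0, 0, 0, 0, 0], [30, -18, 0, 0, 0, 0, 0], [12, -6, -20, 0, 0, 0, 0], [0, 0, -30, 0, 0, 0, 0], [0, 0, -15, 0, 0, 0, 0], [0, 0, -8, 0, 0, 0, 0], [0, 0, 0, 0, 0, 0, 0]]]}}

```text
time_s: 6.55
position: [0.6211, 0.161, 0.0115]
ee_rot: [-0.437, -3.109, 0.001]
contact_force: [-0.2, -1.0, 0.6]
width: 0.0003
grasp_force: 0.0
```

>>> {"op": "move_arm", "data": {"plan": [[[0, 0, -4, 0, 0, 0, 0], [0, 0, -4, 0, 0, 0, 0], [0, 0, 0, 0, 0, 0, 0]]]}}

```text
time_s: 6.85
position: [0.6223, 0.1616, 0.0053]
ee_rot: [0.436, 3.111, 0.0]
contact_force: [-0.1, 0.0, 0.6]
width: 0.0002
grasp_force: 0.0
```

```bash
python3 - <<'E'
from h import *
p=manip.get_obs()['position'];print(p)
c=cap('scene');W=c['W'];q=W-p
m=(abs(q[...,0])<.03)&(abs(q[...,1])<.02)&(W[...,2]>.012)&(W[...,2]<.1)
z=W[m][:,2]; print(m.sum(),np.sort(z)[:12].round(3), (W[m][z<np.sort(z)[15]].mean(0)).round(3))
E
```

```text
[0.62228857 0.16160792 0.00532687]
44 [0.048 0.048 0.051 0.052 0.053 0.058 0.06  0.061 0.061 0.064 0.065 0.066] [0.626 0.15  0.06 ]
```

>>> {"op": "move_arm", "data": {"plan": [[[0, 0, -4, 0, 0, 0, 0], [0, 0, -4, 0, 0, 0, 0], [0, 0, -4, 0, 0, 0, 0], [0, 0, -4, 0, 0, 0, 0], [0, 0, 0, 0, 0, 0, 0]]]}}

```text
time_s: 7.4
position: [0.6213, 0.1612, -0.0122]
ee_rot: [-0.436, -3.11, 0.001]
contact_force: [0.6, 0.4, 0.1]
width: -0.0
grasp_force: 0.0
```

>>> {"op": "move_arm", "data": {"plan": [[[0, 0, -3, 0, 0, 0, 0], [0, 0, -3, 0, 0, 0, 0], [0, 0, -2, 0, 0, 0, 0], [0, 0, 0, 0, 0, 0, 0]]]}}

```text
time_s: 7.8
position: [0.6217, 0.1613, -0.0196]
ee_rot: [-0.436, -3.11, 0.0]
contact_force: [-0.2, 0.5, 0.6]
width: -0.0001
grasp_force: 0.0
```

The reported z is −20 mm with no contact, which confirms the offset. I carry on in 2 mm steps.

>>> {"op": "move_arm", "data": {"plan": [[[0, 0, -2, 0, 0, 0, 0], [0, 0, -2, 0, 0, 0, 0], [0, 0, -2, 0, 0, 0, 0], [0, 0, 0, 0, 0, 0, 0]]]}}

```text
time_s: 8.2
position: [0.6218, 0.1613, -0.0256]
ee_rot: [-0.436, -3.111, 0.0]
contact_force: [-1.1, -0.4, -0.6]
width: -0.0001
grasp_force: 0.0
```

>>> {"op": "move_arm", "data": {"plan": [[[0, 0, -2, 0, 0, 0, 0], [0, 0, -1.5, 0, 0, 0, 0], [0, 0, 0, 0, 0, 0, 0]]]}}

```text
time_s: 8.5
position: [0.6218, 0.1613, -0.0289]
ee_rot: [-0.436, -3.111, 0.0]
contact_force: [0.4, 0.3, -0.6]
width: -0.0001
grasp_force: 0.0
```

>>> {"op": "move_arm", "data": {"plan": [[[0, 0, -1.5, 0, 0, 0, 0], [0, 0, -1.5, 0, 0, 0, 0], [0, 0, 0, 0, 0, 0, 0]]]}}

```text
time_s: 8.8
position: [0.6219, 0.1613, -0.0319]
ee_rot: [-0.436, -3.111, 0.0]
contact_force: [-0.5, -0.2, -0.3]
width: 0.0001
grasp_force: 0.0
```

>>> {"op": "move_arm", "data": {"plan": [[[0, 0, -1.5, 0, 0, 0, 0], [0, 0, -1.5, 0, 0, 0, 0], [0, 0, 0, 0, 0, 0, 0]]]}}

```text
time_s: 9.1
position: [0.6223, 0.1614, -0.0343]
ee_rot: [0.436, 3.111, 0.0]
contact_force: [-1.5, -1.2, 3.5]
width: -0.0002
grasp_force: 1.8
```

>>> {"op": "move_arm", "data": {"plan": [[[0, 0, -1, 0, 0, 0, 0], [0, 0, -1, 0, 0, 0, 0], [0, 0, 0, 0, 0, 0, 0]]]}}

```text
time_s: 9.4
position: [0.6224, 0.1614, -0.0343]
ee_rot: [0.436, 3.111, -0.0]
contact_force: [-10.2, -2.2, 19.8]
width: -0.0002
grasp_force: 9.6
```

The bench was felt at reported z = −34.3 mm, so the offset is 34 mm. I lift 3 mm clear and redo the side push.

>>> {"op": "move_arm", "data": {"plan": [[[0, 0, 6, 0, 0, 0, 0], [-1.5, -6, 0, 0, 0, 0, 0], [-1.5, -6, 0, 0, 0, 0, 0], [-1.5, -6, 0, 0, 0, 0, 0], [-1.2, -4, 0, 0, 0, 0, 0], [-1.2, -4, 0, 0, 0, 0, 0], [-1.2, -4, 0, 0, 0, 0, 0], [-1.2, -4, 0, 0, 0, 0, 0], [-1.2, -4, 0, 0, 0, 0, 0], [0, 0, 0, 0, 0, 0, 0]]]}}

```text
time_s: 10.4
position: [0.6114, 0.1228, -0.0306]
ee_rot: [-0.437, -3.111, 0.0]
contact_force: [-0.5, -0.2, 0.1]
width: 0.0001
grasp_force: 0.0
```

>>> {"op": "move_arm", "data": {"plan": [[[-1.2, -4, 0, 0, 0, 0, 0], [-1.2, -4, 0, 0, 0, 0, 0], [-1.2, -4, 0, 0, 0, 0, 0], [-1.2, -4, 0, 0, 0, 0, 0], [0, 0, 0, 0, 0, 0, 0]]]}}

```text
time_s: 10.9
position: [0.6067, 0.1067, -0.0306]
ee_rot: [-0.437, -3.111, 0.0]
contact_force: [-0.7, 0.2, 0.5]
width: 0.0001
grasp_force: 0.0
```

>>> {"op": "move_arm", "data": {"plan": [[[2, 8, 0, 0, 0, 0, 0], [2, 8, 0, 0, 0, 0, 0], [0, 0, 35, 0, 0, 0, 0], [0, 0, 35, 0, 0, 0, 0], [-25, 20, 20, 0, 0, 0, 0], [-30, 30, 0, 0, 0, 0, 0], [-30, 30, 0, 0, 0, 0, 0], [-30, 30, 0, 0, 0, 0, 0], [-30, 20, 0, 0, 0, 0, 0], [0, 0, 0, 0, 0, 0, 0]]]}}

```text
time_s: 11.9
position: [0.4621, 0.2565, 0.0591]
ee_rot: [-0.43, -3.11, -0.0]
contact_force: [1.4, -1.0, 0.5]
width: -0.0
grasp_force: 0.0
```

```bash
python3 - <<'E'
from h import *
b=cap('top'); save(b,'pics/t6.png',(200,90,360,230),5)
E
```

```text
(no output)
```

View pics/t6.png

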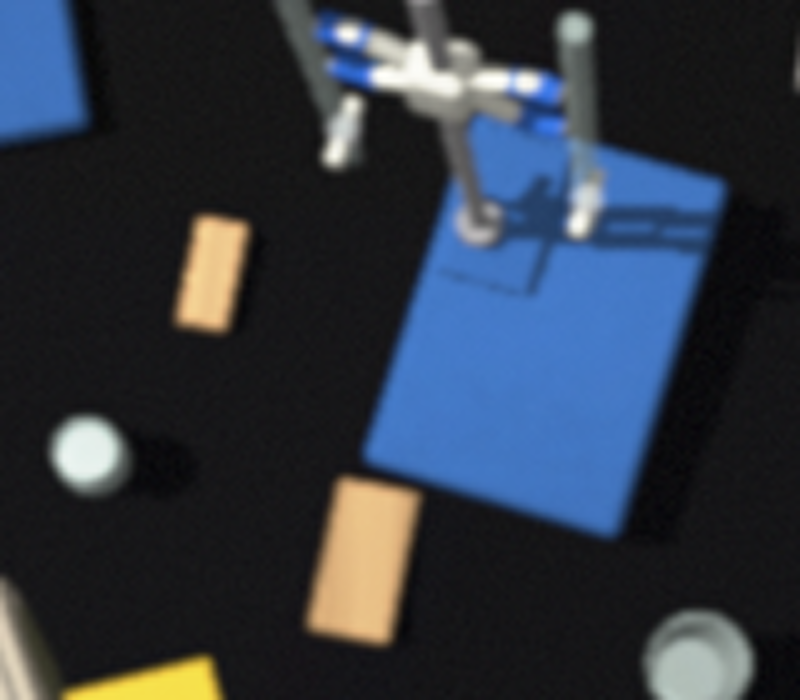

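The wedge has moved right. Its corners are now at about (341,476), (422,492), (390,646) and (306,630).

```bash
cat >> h.py <<'E'
def pose(b,pts):
    g=lambda u,v,z:ray(b,200+(u+.5)/5-.5,90+(v+.5)/5-.5,z)
    t,th,R,r=fit([(50,25),(50,-25),(-50,-25),(-50,25)],[g(*p,z) for p,z in zip(pts,(.0015,.0015,0,0))])
    st=np.array([682.4,43.9]);a=-.289;Rs=np.array([[np.cos(a),-np.sin(a)],[np.sin(a),np.cos(a)]])
    print('wedge',t.round(1),'yaw',th.round(3),'res',r.tolist(),'tip rel stud',(Rs.T@(t+R@[50,0]-st)).round(1),'relyaw',(th+.289).round(3),'back',(t+R@[-50,0]).round(1))
E
python3 - <<'E'
from h import *
b=cap('top'); pose(b,[(341,476),(422,492),(390,646),(306,630)])
pose(b,[(297,462),(375,480),(342,632),(260,612)])
E
```

```text
wedge [609.3  66.2] yaw -0.188 res [[1.7, 1.5], [1.4, -2.5], [-1.6, -2.4], [-1.5, 3.3]] tip rel stud [-26.6   5.6] relyaw 0.101 back [560.2  75.5]
wedge [618.3  96.5] yaw -0.205 res [[1.3, 1.2], [0.4, -1.2], [-1.8, -2.3], [0.1, 2.4]] tip rel stud [-26.6  36.4] relyaw 0.084 back [569.4 106.7]
```

Tip is 27 mm short, 6 mm left of line and 0.1 rad askew. That is good enough, because the two-finger back push will straighten it. I go behind the back face with the fingers opened 16 mm for a wide contact.

>>> {"op": "move_arm", "data": {"plan": [[[12, -33, 0, 0, 0, 0, 16], [12, -33, 0, 0, 0, 0, 16], [12, -33, 0, 0, 0, 0, 16], [12, -33, 0, 0, 0, 0, 16], [13, -35, 0, 0, 0, 0, 16], [0, 0, -25, 0, 0, 0, 16], [0, 0, -25, 0, 0, 0, 16], [0, 0, -20, 0, 0, 0, 16], [0, 0, -10, 0, 0, 0, 16], [0, 0, 0, 0, 0, 0, 16]]]}}

```text
time_s: 13.0
position: [0.5259, 0.0857, -0.0221]
ee_rot: [-0.437, -3.108, 0.001]
contact_force: [-0.2, 1.0, 0.2]
width: 0.0157
grasp_force: 0.0
```

>>> {"op": "move_arm", "data": {"plan": [[[0, 0, -4, 0, 0, 0, 16], [0, 0, -4, 0, 0, 0, 16], [0, 0, 0, 0, 0, 0, 16]]]}}

```text
time_s: 13.3
position: [0.5272, 0.0864, -0.0283]
ee_rot: [0.436, 3.11, 0.0]
contact_force: [-0.5, 0.2, -0.8]
width: 0.0163
grasp_force: 0.0
```

>>> {"op": "move_arm", "data": {"plan": [[[4.8, -1.4, 0, 0, 0, 0, 16], [4.8, -1.4, 0, 0, 0, 0, 16], [4.8, -1.4, 0, 0, 0, 0, 16], [4.8, -1.4, 0, 0, 0, 0, 16], [3.8, -1.1, 0, 0, 0, 0, 16], [3.8, -1.1, 0, 0, 0, 0, 16], [3.8, -1.1, 0, 0, 0, 0, 16], [3.8, -1.1, 0, 0, 0, 0, 16], [3.8, -1.1, 0, 0, 0, 0, 16], [0, 0, 0, 0, 0, 0, 16]]]}}

```text
time_s: 14.3
position: [0.5657, 0.075, -0.0285]
ee_rot: [0.437, 3.11, -0.0]
contact_force: [-0.1, 0.1, 0.6]
width: 0.0157
grasp_force: 0.0
```

>>> {"op": "move_arm", "data": {"plan": [[[2, -0.6, 0, 0, 0, 0, 16], [2, -0.6, 0, 0, 0, 0, 16], [0, 0, 0, 0, 0, 0, 16]]]}}

```text
time_s: 14.6
position: [0.5692, 0.074, -0.0286]
ee_rot: [0.437, 3.111, -0.0]
contact_force: [-1.8, 0.5, 0.7]
width: 0.0159
grasp_force: 0.0
```

>>> {"op": "move_arm", "data": {"plan": [[[2, -0.6, 0, 0, 0, 0, 16], [2, -0.6, 0, 0, 0, 0, 16], [0, 0, 0, 0, 0, 0, 16]]]}}

```text
time_s: 14.9
position: [0.5717, 0.0732, -0.0288]
ee_rot: [-0.436, -3.108, -0.0]
contact_force: [-6.1, 1.5, 6.2]
width: 0.0161
grasp_force: 3.5
```

>>> {"op": "move_arm", "data": {"plan": [[[2, -0.6, 0, 0, 0, 0, 16], [1, -0.3, 0, 0, 0, 0, 16], [0, 0, 0, 0, 0, 0, 16]]]}}

```text
time_s: 15.2
position: [0.5748, 0.0723, -0.0289]
ee_rot: [-0.436, -3.109, -0.0]
contact_force: [-5.0, 2.1, 3.5]
width: 0.0159
grasp_force: 2.9
```

>>> {"op": "move_arm", "data": {"plan": [[[2, -0.6, 0, 0, 0, 0, 16], [1, -0.3, 0, 0, 0, 0, 16], [0, 0, 0, 0, 0, 0, 16]]]}}

```text
time_s: 15.5
position: [0.5779, 0.0714, -0.0289]
ee_rot: [-0.436, -3.109, -0.0]
contact_force: [-5.0, 1.5, 2.9]
width: 0.0159
grasp_force: 2.5
```

The tip is under the stud and the push takes about 5 N. I continue.

>>> {"op": "move_arm", "data": {"plan": [[[2, -0.6, 0, 0, 0, 0, 16], [2, -0.6, 0, 0, 0, 0, 16], [2, -0.6, 0, 0, 0, 0, 16], [2, -0.6, 0, 0, 0, 0, 16], [2, -0.6, 0, 0, 0, 0, 16], [0, 0, 0, 0, 0, 0, 16]]]}}

```text
time_s: 16.1
position: [0.5883, 0.0682, -0.029]
ee_rot: [-0.436, -3.11, 0.0]
contact_force: [-3.1, 1.0, 2.2]
width: 0.016
grasp_force: 1.8
```

>>> {"op": "move_arm", "data": {"plan": [[[2, -0.6, 0, 0, 0, 0, 16], [2, -0.6, 0, 0, 0, 0, 16], [2, -0.6, 0, 0, 0, 0, 16], [2, -0.6, 0, 0, 0, 0, 16], [0, 0, 0, 0, 0, 0, 16]]]}}

```text
time_s: 16.6
position: [0.5974, 0.0654, -0.0286]
ee_rot: [0.437, 3.111, -0.0]
contact_force: [-1.8, -0.1, -0.3]
width: 0.016
grasp_force: 0.7
```

```bash
cat >> h.py <<'E'
def tilt(c):
    hsv=cv2.cvtColor(c['img'],cv2.COLOR_RGB2HSV);a=-.289
    Rs=np.array([[np.cos(a),-np.sin(a)],[np.sin(a),np.cos(a)]])
    W=c['W']*1000; L=(W[...,:2]-[759.7,-47])@Rs
    m=(cv2.inRange(hsv,(100,100,40),(125,255,255))>0)&(abs(L[...,0])<108)&(abs(L[...,1])<75)&(W[...,2]>25)&(W[...,2]<70)
    s=(200*L[...,1]-130*L[...,0])/238.5
    x,z=s[m],W[...,2][m]
    for _ in range(3):
        k=np.polyfit(x,z,1);e=abs(z-np.polyval(k,x))<6;x,z=x[e],z[e]
    print('lean',round(-k[0],4),'z0',k[1].round(1),len(x))
E
python3 - <<'E'
from h import *
for n in('top','scene'):
    tilt(cap(n))
E
```

```text
lean 0.0232 z0 47.5 2104
lean 0.0214 z0 47.0 3189
```

Lean is down to 0.022 rad, so about 12 mm of push remains.

>>> {"op": "move_arm", "data": {"plan": [[[2, -0.6, 0, 0, 0, 0, 16], [2, -0.6, 0, 0, 0, 0, 16], [2, -0.6, 0, 0, 0, 0, 16], [2, -0.6, 0, 0, 0, 0, 16], [0, 0, 0, 0, 0, 0, 16]]]}}

```text
time_s: 17.2
position: [0.6056, 0.063, -0.0285]
ee_rot: [0.437, 3.11, -0.0]
contact_force: [-0.8, 1.1, -0.1]
width: 0.0162
grasp_force: 0.5
```

>>> {"op": "move_arm", "data": {"plan": [[[1.5, -0.45, 0, 0, 0, 0, 16], [0, 0, 0, 0, 0, 0, 16]]]}}

```text
time_s: 17.4
position: [0.6068, 0.0628, -0.0285]
ee_rot: [0.436, 3.111, 0.0]
contact_force: [-2.5, 1.2, 1.0]
width: 0.0159
grasp_force: 0.9
```

```bash
python3 - <<'E'
from h import *
for n in('top','scene','top','scene'): tilt(cap(n))
E
```

```text
lean 0.0072 z0 47.7 2052
lean 0.004 z0 47.0 3131
lean 0.0052 z0 47.7 2022
lean 0.0054 z0 47.1 3168
```

>>> {"op": "move_arm", "data": {"plan": [[[1.5, -0.45, 0, 0, 0, 0, 16], [0, 0, 0, 0, 0, 0, 16]]]}}

```text
time_s: 17.8
position: [0.608, 0.0624, -0.0285]
ee_rot: [-0.436, -3.111, -0.0]
contact_force: [-3.3, 0.8, 2.5]
width: 0.0163
grasp_force: 1.6
```

>>> {"op": "move_arm", "data": {"plan": [[[1, -0.3, 0, 0, 0, 0, 16], [0, 0, 0, 0, 0, 0, 16]]]}}

```text
time_s: 18.0
position: [0.609, 0.0621, -0.0285]
ee_rot: [-0.436, -3.111, -0.0]
contact_force: [-3.6, 0.3, 3.5]
width: 0.0158
grasp_force: 2.0
```

```bash
python3 - <<'E'
from h import *
for n in('top','scene','top','scene'): tilt(cap(n))
print(manip.get_obs()['contact_force'])
E
```

```text
lean -0.0003 z0 47.8 2000
lean 0.0011 z0 47.0 3120
lean -0.0052 z0 47.8 2025
lean 0.0018 z0 47.1 3115
[-3.58606168  1.12185685  3.40842312]
```

Lean is about 0.001 rad. One more small nudge to reach the stop, watching the force.

>>> {"op": "move_arm", "data": {"plan": [[[1, -0.3, 0, 0, 0, 0, 16], [0, 0, 0, 0, 0, 0, 16]]]}}

```text
time_s: 18.4
position: [0.6101, 0.0617, -0.0286]
ee_rot: [0.436, 3.111, 0.0]
contact_force: [-4.2, 1.7, 3.6]
width: 0.016
grasp_force: 2.0
```

>>> {"op": "move_arm", "data": {"plan": [[[1, -0.3, 0, 0, 0, 0, 16], [0, 0, 0, 0, 0, 0, 16]]]}}

```text
time_s: 18.6
position: [0.6108, 0.0615, -0.0286]
ee_rot: [-0.436, -3.111, -0.0]
contact_force: [-5.9, 2.2, 4.1]
width: 0.0159
grasp_force: 2.7
```

>>> {"op": "move_arm", "data": {"plan": [[[1, -0.3, 0, 0, 0, 0, 16], [0, 0, 0, 0, 0, 0, 16]]]}}

```text
time_s: 18.8
position: [0.6109, 0.0615, -0.0287]
ee_rot: [-0.436, -3.109, -0.0]
contact_force: [-9.2, 2.5, 7.6]
width: 0.0161
grasp_force: 4.8
```

```bash
python3 - <<'E'
from h import *
for n in('scene','scene'): tilt(cap(n))
E
```

```text
lean -0.0008 z0 47.0 3123
lean -0.001 z0 47.0 3106
```

The force has jumped to about 9 N with no further travel, so the wedge is jammed and the stand is level. I back off slowly and check.

>>> {"op": "move_arm", "data": {"plan": [[[-2, 0.6, 0, 0, 0, 0, 16], [-3, 0.9, 0, 0, 0, 0, 16], [-8, 2.4, 0, 0, 0, 0, 16], [-15, 4.5, 0, 0, 0, 0, 16], [0, 0, 30, 0, 0, 0, 16], [0, 0, 35, 0, 0, 0, 16], [-30, 30, 30, 0, 0, 0, 16], [-30, 30, 0, 0, 0, 0, 16], [-30, 35, 0, 0, 0, 0, 16], [-20, 35, 0, 0, 0, 0, 16]]]}}

```text
time_s: 19.9
position: [0.4732, 0.1993, 0.0654]
ee_rot: [0.437, 3.11, 0.0]
contact_force: [-0.0, 0.4, 0.6]
width: 0.016
grasp_force: 0.0
```

>>> {"op": "move_arm", "data": {"plan": [[[-10, 35, 0, 0, 0, 0, 16], [0, 35, 0, 0, 0, 0, 16], [0, 0, 0, 0, 0, 0, 16], [0, 0, 0, 0, 0, 0, 16], [0, 0, 0, 0, 0, 0, 16]]]}}

```text
time_s: 20.4
position: [0.465, 0.2676, 0.065]
ee_rot: [-0.437, -3.111, 0.001]
contact_force: [0.4, -0.5, -1.2]
width: 0.016
grasp_force: 0.0
```

```bash
python3 - <<'E'
from h import *
b=cap('top'); save(b,'pics/t7.png',(200,90,360,230),5); tilt(b)
for n in('scene','scene'): tilt(cap(n))
E
```

```text
lean 0.0007 z0 47.5 2294
lean -0.001 z0 47.0 3109
lean -0.0013 z0 47.0 3103
```

View pics/t7.png

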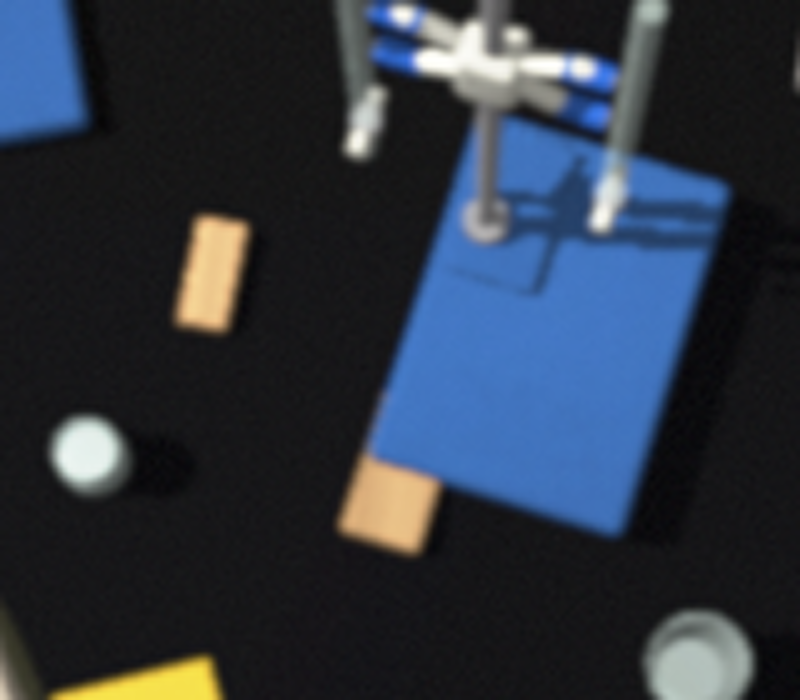

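The wedge (back edge from (338,530) to (418,553)) sits under the near left corner. The rod is upright, the stand is level (lean about 0 ± 0.001 rad), and the robot is clear with the bystanders unmoved. I hand it in.

```bash
python3 -c "
from station import manip
print(manip.sign_off())"
```

```text
the job is handed in; nothing more can be done
None
```

I pushed the wedge under the short foot until it jammed: the stand measured level (lean about 0.001 rad), the arm was clear, and I handed the job in at about 20 s; no verdict came back.

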